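Crank the red feed handwheel to its pointer

ROBOT

A 7-joint arm with a two-finger parallel gripper is mounted at the origin on the work surface. World frame = base frame: x ahead of the robot, y to its left, z up, the work surface at z = 0. Lengths are in mm, angles in rad, forces in N, time in s.
With the tool pointing down it reaches from about 425 to 800 mm from the base axis. Payload 8.3 kg.
Tool frame: the origin (TCP) lies on the mounting face of the last link; the fingertips stand 173 mm ahead of it and the grasp point (between the pads) lies 155 mm ahead of it (arm.hold_point_z is the z of the grasp point in the tool frame, in mm); z points along the fingers, y is the line along which they close (so a half turn about z gives the same grasp; the last joint's range is limited). The gripper opens to 85 mm and grips with 20 to 120 N. Pads are 22 mm wide; open, the fingers measure 114 mm over their backs; the gripper's body (76 mm by 85 mm) begins 54 mm behind the grasp point. The pads swing forward as they close: fully open they stand 13 mm farther back than shut.
Start: joints at [-1.302, 0.383, 0.016, 1.37, -0.006, 1.388, -0.046], TCP at [203.552, 590.917, 404.679] pointing down, gripper open.
Joint ranges: [-2.95, 2.95], [-0.25, 2.06], [-1.52, 1.56], [0.18, 2.33], [-1.44, 4.58], [0.02, 2.06], [-3.01, 3.01]. Speed limits (rad/s): [2.39, 2.39, 3.01, 3.01, 3.14, 3.14, 3.14].

INTERFACE

Orientations are given as a unit quaternion [x, y, z, w].
In Python, from rig import telemetry, optics, close_job, arm gives the robot as it stands.
- The arm moves only by the shell command python3 -m creep 'ROWS' [FORCE]. ROWS is JSON, a list of rows, each a list of 5 numbers: the shift along the world's x, y, z in m, then the turn about the world's z in rad, then the finger opening in m, from 0 to 0.0854. A call has exactly 10 rows; each row is the pose to reach, as a shift and turn from the pose commanded when the call began; what a row does not reach only later rows make up. A row lasts 1/10 s, in which the tool goes at most 50 mm and 8.59 degrees, less where a joint would pass 70% of its speed; a pose out of reach is approached as far as the arm can. A call with a gripper value outside its range is refused whole. The fingers move at their own pace and stop on an object; FORCE is the grip in N (left out, the last holds). Time passes only in rows, so rows that repeat a pose let the fingers close, or fill a call up. It gives the time, the measured TCP pose, the force and the opening at its end, in the units of the state.
- telemetry.state(): the state, without advancing time (a new reading comes with each control period).
- optics.read_camera(name): name is "scene" or "top" or "wrist"; returns (picture, depth): 420x560x3 uint8, blue, green, red; 420x560 float32, mm along the optical axis (not along the pixel's ray), 0 where there is no reading.
- optics.get_calibration(name): a dict with "camera_matrix" (3x3 intrinsics, pixels), "D" ([k1, k2, p1, p2, k3] as OpenCV has them; the pictures are not rectified), "T" (4x4, takes a point from camera to world coordinates). Camera axes: x right, y down, z forward; pixel columns grow to the right and rows downward; lengths in mm; the calibration is good to about 2 mm. A picture is of the moment at which its call begins: read the wrist's pose just before it. get_calibration takes no time and is no camera call; for the wrist camera it gives the pose at the moment of the call.
- close_job(): hands the job in, once; it reports no verdict.
Trained networks look in the newest picture that a camera, given by its name, has taken for a name from the list of things; names that differ only in an ending like _2 or _b are one class to them, and where a whole thing is asked for, a point or a joint stands for the part that bears it (a point fixed in the world has none). Each returns a list of dicts, best first, with "confidence" (0 to 1); they miss things now and then, are a little off and sometimes report something else, mostly with a low value. They report only what shows in the picture. A call takes as long as a camera call.
- optics.regions_of(camera, thing): "region" (420x560 bool, what is visible of it) and "bbox" ([centre column, centre row, width, height] in pixels, round what is visible of it).
The state is a dict: "time_s": time; "q": joint angles; "dq": joint speeds; "effort": joint torques, N m; "ee_pos": TCP position; "ee_rot": TCP orientation; "force": force on the tool from outside, world axes, zero at the start; "torque": the same for the moment, N m; "width": finger opening in mm.
Only numpy, scipy, OpenCV 4.12 (cv2) and the standard library are available. Lean on these libraries where they do the work, as an engineer would, in place of code of your own. Each camera call takes 0.05 s, during which the arm holds its last target. There are 200 camera calls.

TASK

On the bench stand two small feed slides, each with a handwheel on top. Turn the red handwheel clockwise (seen from above), in as many grasps as you need, until its white line meets the yellow pointer on the dial under it, then let go. Leave the blue handwheel as it is set.

Things in the scene. Friction and masses are not known exactly. Their poses are not given: they have to be found in the camera images.
- red_wheel (a joint): Turn of the red handwheel about its vertical axis, rad; grows clockwise seen from above. 0 when its white line meets the yellow pointer; 2.3 to 3.4 rad short of that (negative) at the start. Stops at -3.9 and +0.9. Friction (0.08 N m) keeps the wheel where it is left.
- red_grip (a point): Centre of the red handwheel, half-way up its rim: a solid disc 54 mm in diameter, 24 mm thick, its hub up to 3 mm above the rim, a white line from hub to rim. Grip it across the diameter from above, at any yaw. The gear case's flat top, 100 mm square and bolted down, lies 30 mm below this point; all else within 85 mm of the axis is over 22 mm below it. x axis: along the white line; z: up.
- red_pointer (a point): Tip of the flat yellow pointer on the red wheel's dial, 31 mm from the wheel's axis, 24 mm below red_grip; the white line must stop at this side of the axis. Its x axis runs from the wheel's axis through the pointer.
- blue_line (a point): Rim end of the white line on the blue handwheel, on the rim's top edge, 27 mm from that wheel's vertical axis; x axis points outward from the axis. Wheel and slide are the same as the red ones, a bystander: the blue wheel must stay as it is.

How it is judged (in metres and radians):
At the end, for the whole second after the job is handed in: The red wheel stands still with its white line within 0.19 rad (11 degrees) of the yellow pointer, and the blue wheel's line is within 6 mm of where it was at the start (value of joint red_wheel between -0.19 and 0.19 rad and velocity of joint red_wheel between -0.05 and 0.05 rad/s and distance of blue_line from where it was at the start of the episode below 0.006 m); the robot touches nothing.
It fails at once if the blue handwheel is turned (its line moves more than 8 mm) (distance of blue_line from where it was at the start of the episode above 0.008 m).
It also fails if it takes over 48 s, if anything falls off the work surface, if the arm or the gripper's body presses on something with over 40 N, if the wrist force passes 120 N, or if a joint passes its speed limit or range.

## Working session

There is one attempt and no reset: what is moved stays moved. The work goes in short steps, Python scripts to look and compute and a shell command to move; the robot and the scene stay as the last step left them, time stands still between calls to the robot, and variables do not carry over. Pictures are saved under pics/ and viewed, on a budget of 10 in all, crops included, one or two more only if the job needs it, and the job is handed in when it is done.

```bash
mkdir -p pics
cat > h.py <<'E'
import numpy as np, cv2
from rig import telemetry, optics, arm
def pts(cam, mask, depth, cal):
    K=np.array(cal["camera_matrix"],float);D=np.array(cal["D"],float);T=np.array(cal["T"],float)
    v,u=np.nonzero(mask&(depth>0))
    n=cv2.undistortPoints(np.c_[u,v].astype(np.float64)[:,None],K,D)[:,0]
    z=depth[v,u]
    P=np.c_[n*z[:,None],z]
    return u,v,P@T[:3,:3].T+T[:3,3]
E
python3 - <<'E'
from h import *
s=telemetry.state();print(s)
ims=[]
for c in("scene","top"):
    cal=optics.get_calibration(c);im,d=optics.read_camera(c);cv2.imwrite(f"pics/{c}0.png",im)
    print(c,np.round(cal["T"],3).tolist())
    for n in("red_wheel","red_pointer","blue_line"):
        for r in optics.regions_of(c,n)[:2]:
            u,v,P=pts(c,r["region"],d,cal)
            print(n,round(r["confidence"],2),np.round(r["bbox"]),len(u),np.round(np.median(P,0),1) if len(u) else 0, np.round(np.percentile(P,[2,98],axis=0),0).tolist() if len(u) else 0)
E
```

```text
{'time_s': 0.0, 'q': array([-1.30191746,  0.38423714,  0.0163938 ,  1.37119656, -0.00631123,
        1.38819482, -0.04650013]), 'dq': array([-6.22020196e-04, -5.74789874e-04, -2.44494200e-03, -1.32565997e-03,
       -1.93655809e-04,  5.32734146e-06,  1.95011561e-05]), 'effort': array([-7.82067636e-04, -6.27572107e+01,  8.43268577e-01, -3.71820188e+01,
        1.63255777e-02,  1.40703280e-02, -3.11747249e-05]), 'ee_pos': array([203.49019303, 590.76058874, 403.6601121 ]), 'ee_rot': array([ 1.65108378e-01,  9.86274930e-01, -9.82242908e-04, -1.47521274e-04]), 'force': array([-1.27889806,  0.93251248,  0.39062575]), 'torque': array([-0.00742801,  0.02924044, -0.01574916]), 'width': 85.42415907015982}
scene [[0.329, 0.728, -0.602, 929.323], [0.944, -0.252, 0.213, -126.208], [0.003, -0.638, -0.77, 646.657], [0.0, 0.0, 0.0, 1.0]]
red_wheel 0.92 [123. 233.  42.  38.] 1113 [ 482.5 -209.8  108.1] [[454.0, -234.0, 91.0], [502.0, -186.0, 114.0]]
red_wheel 0.49 [386. 170.  34.  35.] 836 [486.7 212.3 108.9] [[458.0, 190.0, 92.0], [506.0, 239.0, 115.0]]
red_pointer 0.79 [168. 317. 142. 206.] 15990 [ 625.4 -189.    56.2] [[453.0, -252.0, 12.0], [746.0, -126.0, 111.0]]
blue_line 0.65 [385. 169.  34.  34.] 830 [486.8 212.2 108.8] [[457.0, 190.0, 92.0], [506.0, 238.0, 115.0]]
top [[0.017, -0.991, 0.136, 433.542], [-0.999, -0.011, 0.045, -13.342], [-0.043, -0.137, -0.99, 804.873], [0.0, 0.0, 0.0, 1.0]]
red_wheel 0.81 [429. 246.  35.  35.] 1024 [ 475.2 -208.9  109.8] [[452.0, -235.0, 94.0], [499.0, -186.0, 115.0]]
red_pointer 0.56 [405. 183.  97. 209.] 12926 [ 579.7 -187.    56. ] [[423.0, -254.0, 10.0], [743.0, -126.0, 112.0]]
blue_line 0.62 [156. 236.  36.  36.] 966 [479.9 214.1 109.2] [[456.0, 191.0, 95.0], [504.0, 239.0, 115.0]]
```

Run:
```python
import cv2,numpy as np
a=cv2.imread("pics/top0.png");b=cv2.imread("pics/scene0.png")
c=cv2.resize(a[206:286,389:469],(300,300),interpolation=cv2.INTER_CUBIC);d=cv2.resize(b[193:273,83:163],(300,300),interpolation=cv2.INTER_CUBIC)
e=np.zeros((600,800,3),np.uint8);e[:300,:400]=cv2.resize(a,(400,300));e[:300,400:]=cv2.resize(b,(400,300));e[300:,:300]=c;e[300:,400:700]=d
cv2.imwrite("pics/c0.png",e)
```

```text
(no output)
```

View pics/c0.png

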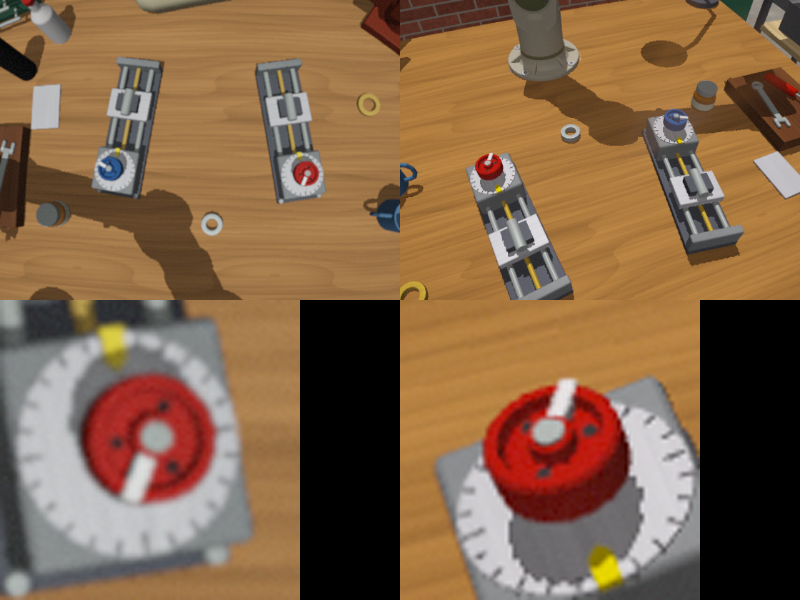

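```bash
cat >> h.py <<'E'
def fitc(xy):
    A=np.c_[2*xy,np.ones(len(xy))];s=np.linalg.lstsq(A,(xy**2).sum(1),rcond=None)[0]
    return s[:2],np.sqrt(s[2]+s[:2]@s[:2])
def raysat(uv,cal,z):
    K=np.array(cal["camera_matrix"],float);D=np.array(cal["D"],float);T=np.array(cal["T"],float)
    n=cv2.undistortPoints(np.array(uv,float).reshape(-1,1,2),K,D)[:,0]
    d=np.c_[n,np.ones(len(n))]@T[:3,:3].T;o=T[:3,3]
    return o+d*((z-o[2])/d[:,2])[:,None]
def analyse(c,im,d,cal,c0,rad=50):
    u,v,P=pts(c,np.ones(d.shape,bool),d,cal)
    k=np.hypot(P[:,0]-c0[0],P[:,1]-c0[1])<rad;u,v,P=u[k],v[k],P[k]
    hsv=cv2.cvtColor(im,cv2.COLOR_BGR2HSV)[v,u].astype(int);h,s,V=hsv.T
    red=((h<10)|(h>170))&(s>140)&(P[:,2]>85);yel=(h>20)&(h<35)&(s>150)&(P[:,2]<97)&(P[:,2]>70)
    ztop=np.percentile(P[red,2],90)
    wh=(s<60)&(V>170)&(P[:,2]>ztop-5)
    top=P[:,2]>ztop-6; t=(red|wh)&top
    hull=cv2.convexHull(np.c_[u[t],v[t]].astype(np.int32))[:,0]
    ce,r=fitc(raysat(hull,cal,ztop)[:,:2])
    w=raysat(np.c_[u[wh],v[wh]],cal,ztop)[:,:2]; y=raysat(np.c_[u[yel],v[yel]],cal,np.median(P[yel,2]))[:,:2] if yel.any() else np.zeros((0,2))
    far=np.hypot(*(w-ce).T)>9
    a=np.arctan2(*(w[far].mean(0)-ce)[::-1]) if far.any() else np.nan
    b=np.arctan2(*(y.mean(0)-ce)[::-1]) if len(y) else np.nan
    print(c,"ztop",round(ztop,1),"centre",ce.round(1),"r",r.round(1),"line",round(a,3),far.sum(),"ptr",round(b,3),len(y),"ptr tip r",np.hypot(*(y-ce).T).min().round(1) if len(y) else 0,"cw to go",round((a-b)%(2*np.pi),3))
E
python3 - <<'E'
from h import *
for c,c0 in(("scene",(480,-210)),("top",(475,-209))):
    cal=optics.get_calibration(c);im,d=optics.read_camera(c)
    analyse(c,im,d,cal,c0)
E
```

```text
scene ztop 112.0 centre [ 478.5 -210.5] r 27.5 line 2.876 51 ptr 0.154 67 ptr tip r 29.4 cw to go 2.723
top ztop 112.7 centre [ 475.2 -210. ] r 26.3 line 2.987 68 ptr 0.134 40 ptr tip r 34.4 cw to go 2.853
```

```bash
python3 -m creep '[[0.03,-0.034,0,0,0.085],[0.06,-0.068,0,0,0.085],[0.09,-0.102,0,0,0.085],[0.12,-0.136,0,0,0.085],[0.15,-0.17,0,0,0.085],[0.18,-0.205,0,0,0.085],[0.21,-0.24,0,0,0.085],[0.24,-0.275,0,0,0.085],[0.265,-0.31,0,0,0.085],[0.29,-0.35,0,0,0.085]]' 60; python3 -c "
from h import *
s=telemetry.state();print(s['q'].round(3),s['ee_pos'],s['time_s'])"
```

```text
time_s: 1.5
ee_pos: [494.2, 239.8, 404.8]
ee_rot: [0.165, 0.986, 0.0, 0.0]
force: [1.3, 1.1, 0.5]
width: 85.3
[-0.742  0.219  0.277  1.593 -0.061  1.337  0.782] [494.2457997  239.83499588 404.84860981] 1.5
```

```bash
python3 -m creep '[[0.012,-0.045,0,0,0.085],[0.024,-0.09,0,0,0.085],[0.035,-0.135,0,0,0.085],[0.046,-0.18,0,0,0.085],[0.05,-0.225,0,0,0.085],[0.042,-0.27,0,0,0.085],[0.027,-0.315,0,0,0.085],[0.012,-0.36,0,0,0.085],[-0.002,-0.405,0,0,0.085],[-0.017,-0.45,0,0,0.085]]' 60
python3 - <<'E'
from h import *
s=telemetry.state();print(s['q'].round(3),s['ee_pos'],s['time_s'])
for c in ("wrist",):
    cal=optics.get_calibration(c);im,d=optics.read_camera(c);cv2.imwrite("pics/w1.png",im)
    try: analyse(c,im,d,cal,(476.5,-210))
    except Exception as e: print(e)
E
```

```text
time_s: 2.5
ee_pos: [475.6, -210.7, 405.0]
ee_rot: [0.165, 0.986, 0.0, 0.0]
force: [-0.1, -0.2, 0.5]
width: 85.1
[-0.165  0.166  0.593  1.678 -0.096  1.326  1.685] [ 475.63386992 -210.73490816  405.04065573] 2.5
wrist ztop 113.5 centre [ 551.9 -256.2] r 111.4 line 2.596 572 ptr 2.108 99 ptr tip r 55.3 cw to go 0.487
```

View pics/w1.png

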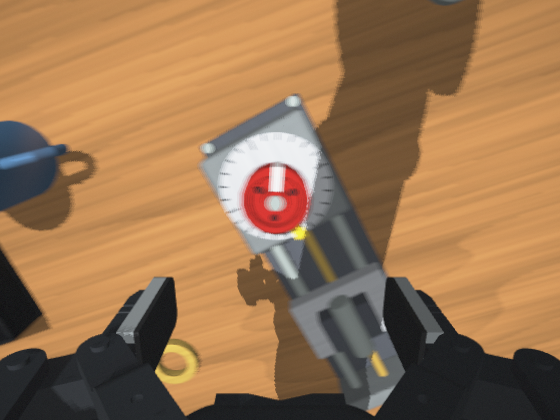

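```bash
sed -i 's/top=P\[:,2\]>ztop-6;/top=(abs(P[:,2]-ztop)<6);/; s/wh=(s<60)&(V>170)&(P\[:,2\]>ztop-5)/wh=(s<60)\&(V>170)\&(abs(P[:,2]-ztop)<5)/' h.py
python3 - <<'E'
from h import *
cal=optics.get_calibration("wrist");im,d=optics.read_camera("wrist")
for r in (32,45): analyse("wrist",im,d,cal,(476.5,-210),r)
E
```

```text
wrist ztop 113.6 centre [ 475.8 -210.7] r 26.5 line 2.738 216 ptr nan 0 ptr tip r 0 cw to go nan
wrist ztop 113.6 centre [ 475.8 -210.7] r 26.5 line 2.738 216 ptr 0.15 53 ptr tip r 40.9 cw to go 2.588
```

```bash
python3 -m creep '[[0,0,-0.025,0,0.085],[0,0,-0.055,0,0.085],[0,0,-0.085,0,0.085],[0,0,-0.11,0,0.085],[0,0,-0.13,0,0.085],[0,0,-0.142,0,0.085],[0,0,-0.148,0,0.085],[0,0,-0.148,0,0.085],[0,0,-0.148,0,0.075],[0,0,-0.148,0,0.065]]' 50; python3 -m creep '[[0,0,0,0,0.06],[0,0,0,0,0.055],[0,0,0,0,0.05],[0,0,0,0,0.045],[0,0,0,0,0.04],[0,0,0,0,0.04],[0,0,0,0,0.04],[0,0,0,0,0.04],[0,0,0,0,0.04],[0,0,0,0,0.04]]' 50
```

```text
time_s: 3.6
ee_pos: [477.0, -209.3, 257.7]
ee_rot: [0.165, 0.986, -0.0, 0.001]
force: [-0.8, -0.0, 0.2]
width: 65.3
time_s: 4.6
ee_pos: [476.2, -211.2, 258.1]
ee_rot: [0.166, 0.986, -0.001, 0.001]
force: [-4.0, -4.9, 7.9]
width: 52.7
```

```bash
python3 -m creep '[[0,0,0,-0.05,0.04],[0,0,0,-0.13,0.04],[0,0,0,-0.23,0.04],[0,0,0,-0.33,0.04],[0,0,0,-0.43,0.04],[0,0,0,-0.53,0.04],[0,0,0,-0.63,0.04],[0,0,0,-0.73,0.04],[0,0,0,-0.8,0.04],[0,0,0,-0.8,0.04]]' 50;  python3 - <<'E'
from h import *
s=telemetry.state();print(s['q'].round(3),s['torque'])
cal=optics.get_calibration("wrist");im,d=optics.read_camera("wrist");cv2.imwrite("pics/w2.png",im)
for c in("top","scene"):
    cal=optics.get_calibration(c);im,d=optics.read_camera(c);cv2.imwrite(f"pics/{c}2.png",im)
a=cv2.imread("pics/w2.png")
b=cv2.imread("pics/top2.png");c=cv2.imread("pics/scene2.png");r=lambda x:cv2.resize(x,(300,300),interpolation=2)
e=np.zeros((600,800,3),np.uint8);e[:420,:400]=a[:,80:480];e[:300,500:]=r(b[206:286,389:469]);e[300:,500:]=r(c[193:273,83:163]);cv2.imwrite("pics/c2.png",e)
E
```

```text
time_s: 5.6
ee_pos: [476.2, -211.2, 258.1]
ee_rot: [0.538, 0.843, -0.001, 0.001]
force: [-4.0, -4.6, 10.5]
width: 51.9
[-0.242  0.344  0.719  1.869 -0.261  1.022  1.019] [-1.38600123  1.33349867 -0.0626251 ]
```

View pics/c2.png

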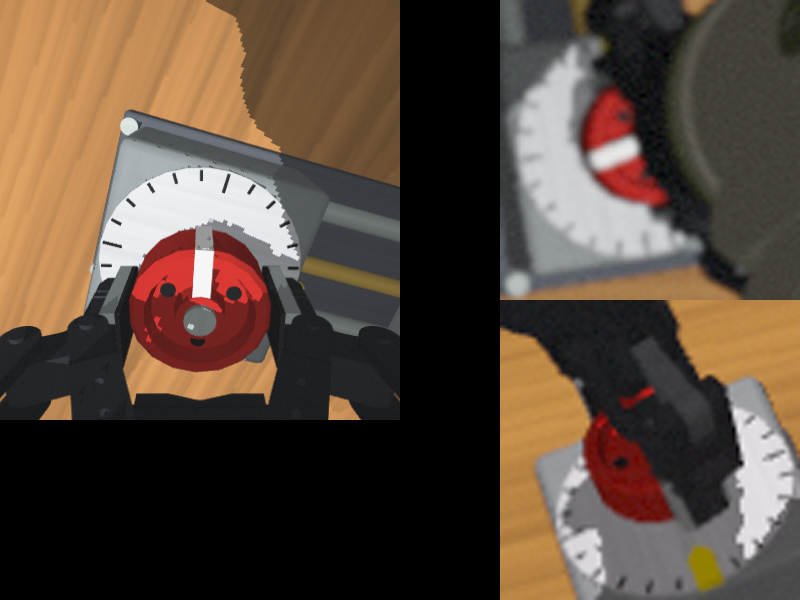

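```bash
python3 -m creep '[[0,0,0,-0.05,0.04],[0,0,0,-0.15,0.04],[0,0,0,-0.25,0.04],[0,0,0,-0.35,0.04],[0,0,0,-0.45,0.04],[0,0,0,-0.55,0.04],[0,0,0,-0.65,0.04],[0,0,0,-0.75,0.04],[0,0,0,-0.85,0.04],[0,0,0,-0.95,0.04]]' 50; python3 -m creep '[[0,0,0,-0.1,0.04],[0,0,0,-0.2,0.04],[0,0,0,-0.3,0.04],[0,0,0,-0.4,0.04],[0,0,0,-0.5,0.04],[0,0,0,-0.6,0.04],[0,0,0,-0.7,0.04],[0,0,0,-0.75,0.04],[0,0,0,-0.75,0.04],[0,0,0,-0.75,0.04]]' 50;  python3 - <<'E'
from h import *
s=telemetry.state();print(s['q'].round(3),s['torque'])
cal=optics.get_calibration("wrist");im,d=optics.read_camera("wrist");cv2.imwrite("pics/w3.png",im)
try: analyse("wrist",im,d,cal,(476,-210.5),45)
except Exception as e: print(e)
E
```

```text
time_s: 6.75
ee_pos: [476.1, -211.2, 258.1]
ee_rot: [0.864, 0.503, -0.0, 0.001]
force: [-4.4, -7.3, 9.3]
width: 52.2
time_s: 7.75
ee_pos: [476.1, -211.2, 258.2]
ee_rot: [0.988, 0.153, 0.0, 0.001]
force: [-3.8, -6.7, 9.8]
width: 52.9
[-0.507  0.482  1.096  1.878 -0.486  1.079 -0.482] [-0.66720077  1.17375296 -0.10583645]
wrist ztop 113.6 centre [ 479.6 -210.2] r 26.7 line 0.236 796 ptr 0.149 509 ptr tip r 29.2 cw to go 0.087
```

View pics/w3.png

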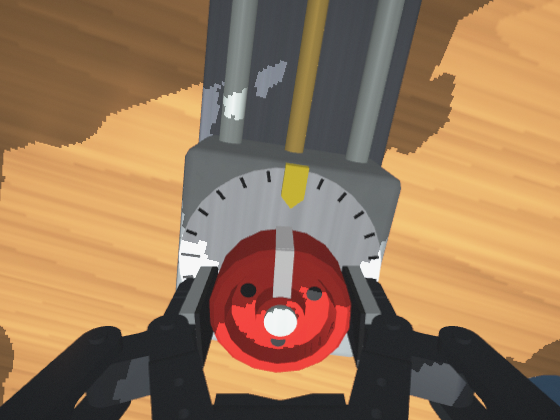

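```bash
python3 -m creep '[[0,0,0,-0.03,0.04],[0,0,0,-0.07,0.04],[0,0,0,-0.07,0.04],[0,0,0,-0.07,0.04],[0,0,0,-0.07,0.06],[0,0,0,-0.07,0.07],[0,0,0,-0.07,0.08],[0,0,0,-0.07,0.085],[0,0,0,-0.07,0.085],[0,0,0,-0.07,0.085]]' 50; python3 -m creep '[[0,0,0,0,0.085],[0,0,0,0,0.085],[0,0,0,0,0.085],[0,0,0.01,0,0.085],[0,0,0.025,0,0.085],[0,0,0.05,0,0.085],[0,0,0.08,0,0.085],[0,0,0.11,0,0.085],[0,0,0.14,0,0.085],[0,0,0.15,0,0.085]]' 50;  python3 - <<'E'
from h import *
cal=optics.get_calibration("wrist");im,d=optics.read_camera("wrist");cv2.imwrite("pics/w4.png",im)
try: analyse("wrist",im,d,cal,(476,-210.5),45)
except Exception as e: print(e)
E
```

```text
time_s: 8.8
ee_pos: [476.6, -209.0, 256.6]
ee_rot: [0.993, 0.12, 0.0, -0.0]
force: [0.2, -0.1, 0.7]
width: 84.7
time_s: 9.8
ee_pos: [476.7, -210.1, 410.7]
ee_rot: [0.993, 0.119, 0.002, 0.001]
force: [0.3, 1.0, -0.2]
width: 85.0
wrist ztop 113.7 centre [ 478.6 -210.6] r 26.4 line 0.173 193 ptr 0.155 132 ptr tip r 30.6 cw to go 0.018
```

View pics/w4.png

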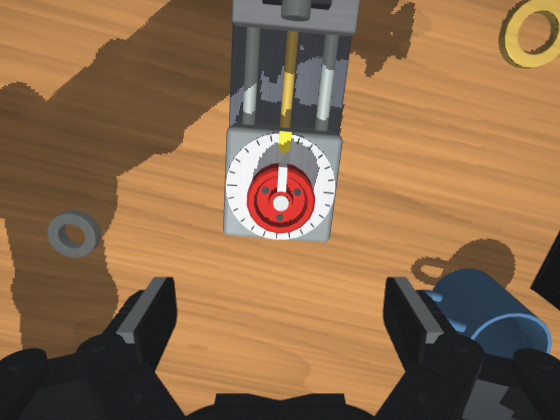

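```bash
python3 -c "
from rig import close_job
print(close_job())"
```

```text
the job is handed in; nothing more can be done
None
```

I turned the red handwheel clockwise by about 2.57 rad in a single grasp, let go, rose 150 mm clear and handed the job in at about 10 s.

- **Red wheel:** the last wrist picture, taken after release, shows the white line on the yellow pointer. The measured error is about 0.02 rad, against a tolerance of 0.19 rad.
- **Forces:** the wrist force readings I took stayed below about 15 N, and were near zero after release.
- **Disagreement:** before the turn, the three cameras disagreed on how far there was to go: scene 2.72, top 2.85 and wrist 2.59 rad. I followed the wrist camera. I corrected by the last 0.07 rad from a close-up view.
- **Not checked:** I did not re-measure the blue wheel at the end. The gripper passed that side of the bench with its fingertips at about 230 mm, well above the wheels, whose tops are at about 115 mm.

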